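Press a jar lid home and ease the sprung lever back up

ROBOT

A 7-joint arm with a two-finger parallel gripper is mounted at the origin on the work surface. World frame = base frame: x ahead of the robot, y to its left, z up, the work surface at z = 0. Lengths are in m, angles in rad, forces in N, time in s.
With the tool pointing down it reaches from about 0.35 to 0.9 m from the base axis. Payload 8.1 kg.
Tool frame: the origin (TCP) lies at the very end of the fingers, on their centre line; the grasp point (between the pads) lies 19 mm behind it (arm.tcp_to_grasp is the z of the grasp point in the tool frame, in m); z points along the fingers, y is the line along which they close (so a half turn about z gives the same grasp; the last joint's range is limited). The gripper opens to 92 mm and grips with 3 to 60 N. Pads are 19 mm wide; open, the fingers measure 130 mm over their backs; the gripper's body (75 mm by 190 mm) begins 47 mm behind the grasp point.
Start: joints at [1.137, 0.434, 0.025, 1.573, -0.012, 1.134, -0.075], TCP at [0.203, -0.591, 0.227] pointing down, gripper open.
Joint ranges: [-2.62, 2.62], [-0.44, 2.09], [-1.27, 1.32], [0.08, 2.57], [-1.32, 4.46], [0.12, 2], [-2.74, 2.74]. Speed limits (rad/s): [2.22, 2.22, 3.01, 3.01, 3.14, 3.14, 3.14].

INTERFACE

Orientations are given as a rotation vector (axis times angle).
In Python, from cell import readout, vision, sign_off, arm gives the robot as it stands. The module is installed in compiled form; this text tells all that it offers.
- The arm moves only by the shell command python3 -m creep 'ROWS' [FORCE]. ROWS is JSON, a list of rows, each a list of 5 numbers: the shift along the tool's x, y, z in units of 4 cm (1.0 is 4 cm), then the turn about the tool's z in units of 4 degrees (1.0 is 4 degrees), then the opening, from 0 (shut) to 1 (fully open). A call has 1 to 12 rows; each row shifts and turns the commanded pose from where the row before left it, along the tool's axes as they then stand; what a row does not reach is not made up. A row lasts 1/8 s, in which the tool goes at most 62.5 mm and 10.7 degrees, less where a joint would pass 70% of its speed; a pose out of reach is approached as far as the arm can. A call with a number of a shift or a turn outside -1 to 1 is refused whole. A call with a gripper value outside its range is refused whole. The fingers move at their own pace and stop on an object; FORCE is the grip in N (left out, the last holds). Time passes only in rows, so rows that do not move let the fingers close. It gives the time, the measured TCP pose, the force, the opening and the grip force at its end, in the units of the state.
- readout.observe(): the state, without advancing time (a new reading comes with each control period).
- vision.get_image(name): name is "scene" or "top" or "wrist"; returns a dict with "pixels" (420x560x3 uint8, blue, green, red), "z_map" (420x560 float32, m along the optical axis (not along the pixel's ray), 0 where there is no reading), "camera_matrix" (3x3 intrinsics, pixels), "k1" (the pictures are not rectified: a ray, as slopes to the right and down, at radius r is drawn at 1 + k1 r^2 times it, then the intrinsics apply), "position" and "rotation" of the camera in the world. Camera axes: x right, y up, looking along -z (the intrinsics and any distortion apply to the point x, -y, -z); pixel columns grow to the right and rows downward; lengths in m; the calibration is good to about 2 mm. A picture is of the moment at which its call begins.
- sign_off(): hands the job in; it is judged then, once.
The state is a dict: "clock": time; "joints": joint angles; "dq": joint speeds; "joint_efforts": joint torques, N m; "position": TCP position; "ee_rot": TCP orientation; "force": force on the tool from outside, world axes, zero at the start; "ft_torque": the same for the moment, N m; "width": opening from 0.0 (shut) to 1.0 (fully open); "gripper_force": force on a finger pad.
Only numpy, scipy, OpenCV 4.12 (cv2) and the standard library are available. Lean on these libraries where they do the work, as an engineer would, in place of code of your own. Each camera call takes 0.05 s, during which the arm holds its last target. There are 200 camera calls.

TASK

Two lever presses stand on the pantry counter; one holds a glass jar whose bamboo lid is not yet pushed in. Press that press's handle down until the lid is fully home on the jar, then let the sprung handle come up slowly under the hand until it is fully up, never letting it fly up by itself. Leave the handle of the empty press alone.

Things in the scene. Friction and masses are not known exactly. Their poses are not given: they have to be found in the camera images.
- paddle (a point): Centre of the top face of the handle of the press that holds the jar: a bamboo paddle 80 long, 46 wide, 20 mm thick, on a sprung lever arm, 262 mm above the counter at rest (arm sloping 0.42 rad up to it), 174 when the lid is home (arm level). x axis: along the arm to the hinge; y: level, across; z: out of the face. Hinge pin (parallel to y): 215 mm along x, -16 mm along z. No tall thing near.
- lever (a joint): Angle of that lever, rad: 0 fully up at its stop, growing as pressed; its pad meets the lid at about 0.3, lid home at 0.42. Its spring always drives it up (2 N at the paddle when up, 6 N when down; the lid needs 4 N more). Let go, it flies up at over 4 rad/s. Upward speed above 1 rad/s (0.2 m/s at the paddle) is too fast, save in the last 0.06 rad.
- lid (a joint): How far (m) the jar's lid is pushed down: 0 to 0.002 at the start (standing up from the jar on its white plug), 0.012 fully home; it stays where pushed. Bamboo disc 84 mm across, 16 thick, on a glass jar 80 mm wide, 86 high, held in the press under the arm, 85 mm from the hinge.
- spare_lever (a joint): Angle (rad) of the lever of the second press, alike but with an empty cradle: 0 fully up, growing as pressed. Both presses (base 240 x 120 mm, two posts 180 mm high at the hinge end, paddle end towards the robot, turned up to 0.3 rad) are bolted to the counter, side by side in either order.

How it is judged:
By the outcome, as a careful person would: the job done as asked, in the order asked, and still so for the second after the job is handed in, with the robot touching nothing.
It also fails if it takes over 40 s, if anything falls off the work surface, if the arm or the gripper's body presses on something with over 40 N, if the wrist force passes 120 N, or if a joint passes its speed limit or range.

## Working session

There is one attempt and no reset: what is moved stays moved. The work goes in short steps, Python scripts to look and compute and a shell command to move; the robot and the scene stay as the last step left them, time stands still between calls to the robot, and variables do not carry over. Pictures are saved under pics/ and viewed, at most 10 in all, crops included, and the job is handed in when it is done.

```bash
mkdir -p pics; cat > h.py <<'E'
import numpy as np, cv2
from cell import readout, vision
def grab(n,f):
    im=vision.get_image(n); cv2.imwrite('pics/'+f+'.png',im['pixels']); np.savez('pics/'+f+'.npz',**im); return im
def world(im,u,v,z=None):
    K=np.array(im['camera_matrix']);k=float(im['k1'])
    d=np.array([(u-K[0,2])/K[0,0],(v-K[1,2])/K[1,1]]);s=d.copy()
    for _ in range(20): s=d/(1+k*(s@s))
    if z is None:
        z=im['z_map'][int(round(v)),int(round(u))]
    return np.array(im['position'])+np.array(im['rotation'])@np.array([s[0]*z,-s[1]*z,-z])
E
python3 - <<'E'
from h import *
grab('scene','s1');grab('top','t1')
s=readout.observe();print(s)
E
```

```text
{'clock': 0.1, 'joints': array([ 1.13738036,  0.43511382,  0.02497606,  1.57402466, -0.01158534,
        1.13403741, -0.07509167]), 'dq': array([ 0.00033848, -0.00025536, -0.00101494, -0.00227324, -0.00098424,
       -0.00044254,  0.00018339]), 'joint_efforts': array([ 3.36695135e-03, -6.69126534e+01,  9.88273658e-01, -3.15145934e+01,
       -6.04859646e-02,  3.73471272e-02,  8.35010337e-05]), 'position': array([ 0.20279472, -0.59067497,  0.22604086]), 'ee_rot': array([-3.09735952e+00, -5.16960885e-01,  5.92865681e-04]), 'force': array([ 1.07624218, -0.40735901,  0.68509075]), 'ft_torque': array([-0.00570511,  0.01799239,  0.00816071]), 'gripper_force': 0.0, 'width': 1.000730357605907}
```

View pics/s1.png

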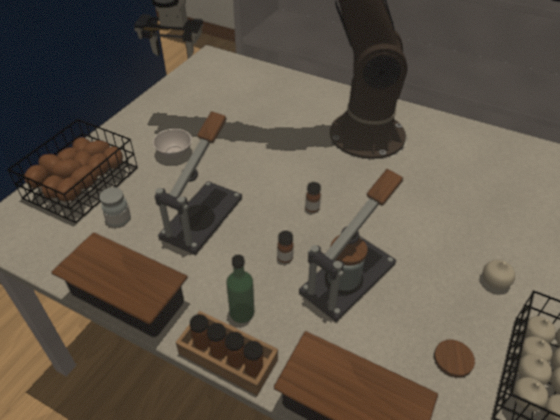

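View pics/t1.png

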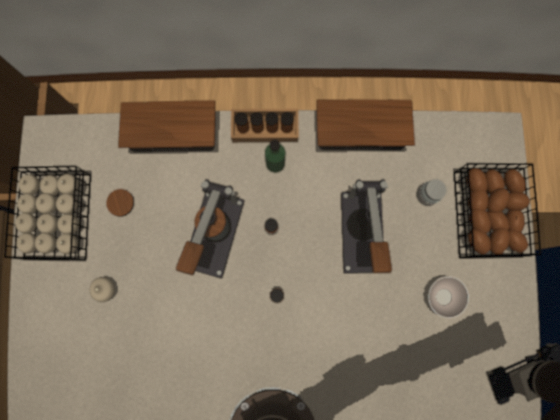

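The scene view shows the jar press at right (paddle about (386,186), jar under its arm). In the top view it is at left: paddle about (189,258), hinge about (216,190). The empty press has its paddle at (380,257).

```bash
python3 - <<'E'
from h import *
t=np.load('pics/t1.npz');s=np.load('pics/s1.npz')
# cluster points of paddle by height near paddle
for n,im,c,R in(('top',t,(189,258),24),('scene',s,(386,186),24)):
    P=[]
    for v in range(c[1]-R,c[1]+R):
        for u in range(c[0]-R,c[0]+R):
            b,g,r=map(int,im['pixels'][v,u])
            if im['z_map'][v,u]>0 and r>b+35:
                p=world(im,u,v)
                if .2<p[2]<.32:P.append(p)
    P=np.array(P);m=P.mean(0)
    rect=cv2.minAreaRect(P[:,:2].astype(np.float32))
    w,V=np.linalg.eigh(np.cov(P.T))
    print(n,len(P),m,rect,V[:,2],V[:,0])
for uv in((206,185),(228,190),(212,200),(189,258),(205,215)):print(uv,world(t,*uv))
im=cv2.resize(t['pixels'][160:290,150:260],None,fx=5,fy=5*.9,interpolation=cv2.INTER_CUBIC);cv2.imwrite('pics/c1.png',im)
E
```

```text
<stdin>:12: RuntimeWarning: Mean of empty slice.
  ret = ret.dtype.type(ret / rcount)
Traceback (most recent call last):
IndexError: too many indices for array: array is 1-dimensional, but 2 were indexed
```

```bash
python3 - <<'E'
from h import *
t=np.load('pics/t1.npz');s=np.load('pics/s1.npz')
print(t['pixels'][258,189],s['pixels'][186,386])
for uv in((206,185),(228,190),(212,200),(189,258),(205,215),(272,410),(140,330)):print(uv,world(t,*uv),t['z_map'][uv[1],uv[0]])
for uv in((386,186),(345,240),(480,200)):print(uv,world(s,*uv),s['z_map'][uv[1],uv[0]])
print(t['position'],t['rotation'],t['camera_matrix'],t['k1'])
im=cv2.resize(t['pixels'][160:290,150:260],None,fx=4.5,fy=4.5,interpolation=cv2.INTER_CUBIC);cv2.imwrite('pics/c1.png',im)
E
```

```text
[ 44  69 102] [ 49  72 102]
(206, 185) [2.35516939 1.9168304  3.3471891 ] 1.2528706
(228, 190) [2.36127826 1.92293927 3.35329797] 1.2508878
(212, 200) [2.33981042 1.90147143 3.33183013] 1.2383802
(189, 258) [2.20086777 1.76252878 3.19288748] 1.14201
(205, 215) [2.2969254  1.8585864  3.28894511] 1.2091008
(272, 410) [2.49571788 2.05737889 3.48773759] 1.2772536
(140, 330) [2.55930277 2.12096377 3.55132248] 1.3656056
(386, 186) [-0.70996961 -1.66714643 -1.00820118] 1.1244287
(345, 240) [-0.80607591 -1.76325272 -1.10430747] 1.1027449
(480, 200) [-1.22402079 -2.18119761 -1.52225236] 1.4616939
[ 0.41437034 -0.02396866  1.40639005] [ 0.12997925 -0.13111658 -1.57472155] [[483.07315737   0.         279.92687687]
 [  0.         483.07315737 205.82153278]
 [  0.           0.           1.        ]] -0.14847374371175193
```

View pics/c1.png

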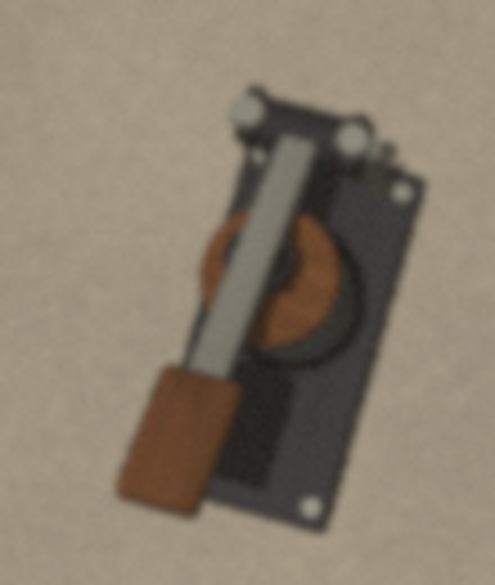

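The crop confirms it: the paddle corners are about (165,368), (242,380), (198,518) and (118,492), with the jar and lid under the arm. The rotation comes as a rotation vector, so I'll fix the helper.

```bash
sed -i "s/np.array(im\['rotation'\])@/cv2.Rodrigues(np.array(im['rotation']))[0]@/" h.py; python3 - <<'E'
from h import *
t=np.load('pics/t1.npz');s=np.load('pics/s1.npz')
for n,im,c,R in(('top',t,(189,258),26),('scene',s,(386,186),26)):
    P=[]
    for v in range(c[1]-R,c[1]+R):
        for u in range(c[0]-R,c[0]+R):
            b,g,r=map(int,im['pixels'][v,u])
            if im['z_map'][v,u]>0 and r>b+35:
                p=world(im,u,v)
                if .2<p[2]<.32:P.append(p)
    P=np.array(P);w,V=np.linalg.eigh(np.cov(P.T))
    print(n,len(P),P.mean(0),cv2.minAreaRect(P[:,:2].astype(np.float32)),V[:,2],V[:,0])
for q in((252,108),(352,135),(295,145),(215,365),(180,440)):
    u,v=q[0]/4.5+150,q[1]/4.5+160;print(q,world(t,u,v))
E
```

```text
top 575 [0.48336114 0.19200995 0.26193024] ((0.483899861574173, 0.19235344231128693), (0.045769792050123215, 0.07465948164463043), 73.58700561523438) [-0.884294    0.26509064  0.38438401] [-0.37143117  0.09949744 -0.92311383]
scene 591 [0.4889472  0.19344641 0.25951389] ((0.48789000511169434, 0.1924678236246109), (0.04312693700194359, 0.07063991576433182), 75.10765838623047) [-0.8800889   0.25061081  0.40328372] [ 0.38857162 -0.10796039  0.91507194]
(252, 108) [0.67834089 0.16583787 0.18331163]
(352, 135) [0.66268962 0.10812855 0.17948934]
(295, 145) [0.6579684  0.14164117 0.17514089]
(215, 365) [0.52453673 0.17491064 0.2392654 ]
(180, 440) [0.48256949 0.18859472 0.26449866]
```

```bash
cat > d.py <<'E'
from h import *
def show(tgt):
    s=readout.observe();R=cv2.Rodrigues(np.array(s['ee_rot']))[0]
    e=R.T@(np.array(tgt)-s['position'])/.04
    d=np.array([.959,-.278,0]);x=R[:,0];y=R[:,1]
    print('t',s['clock'],'pos',s['position'].round(4),'F',s['force'].round(1),'w',round(s['width'],2))
    print('units to go',e.round(3),'tool x',x.round(3),'y',y.round(3),'turn units to align x to d',np.degrees(np.arctan2(d@y,d@x))/4)
E
python3 -c "
from d import *
show([.477,.195,.33])"
```

```text
t 0.1 pos [ 0.2028 -0.5907  0.226 ] F [ 1.1 -0.4  0.7] w 1.0
units to go [ 12.862 -16.355  -2.577] tool x [ 0.946  0.325 -0.   ] y [ 0.325 -0.946 -0.001] turn units to align x to d 8.77928575131546
```

```bash
python3 -m creep '[[0,0,-1,0,0],[0,0,-1,0,0],[0.2,-0.3,-0.6,0,0],[0.6,-0.7,0,0,0],[0.8,-1,0,0,0],[0.8,-1,0,0,0],[0.8,-1,0,0,0],[0.8,-1,0,0,0],[0.8,-1,0,0,0],[0.8,-1,0,0,0],[0.8,-1,0,0,0],[0.8,-1,0,0,0]]'
python3 -m creep '[[0.8,-1,0,0,0],[0.8,-1,0,0,0],[0.8,-1,0,0,0],[0.8,-1,0,0,0],[0.8,-1,0,0,0],[0.6,-1,0,0,0],[0.4,-0.8,0,0,0],[0,0,0,1,0],[0,0,0,1,0],[0,0,0,1,0],[0,0,0,1,0],[0,0,0,1,0]]'
python3 -m creep '[[0,0,0,1,0],[0,0,0,1,0],[0,0,0,1,0],[0,0,0,0.8,0],[0,0,0,0,0],[0,0,0,0,0]]'
python3 -c "
from d import *
show([.477,.195,.27]);grab('wrist','w1')"
```

```text
clock: 1.6
position: [0.3585, -0.1554, 0.3306]
ee_rot: [3.099, 0.517, -0.0]
force: [1.5, -0.1, -0.0]
width: 0.007
gripper_force: 0.0
clock: 3.1
position: [0.4591, 0.1649, 0.3304]
ee_rot: [3.141, -0.032, -0.001]
force: [0.1, 0.8, -0.4]
width: 0.008
gripper_force: 0.0
clock: 3.85
position: [0.4592, 0.165, 0.3306]
ee_rot: [3.11, -0.442, -0.0]
force: [0.6, -0.1, -0.2]
width: 0.003
gripper_force: 0.0
t 3.85 pos [0.4592 0.165  0.3306] F [ 0.6 -0.1 -0.2] w 0.0
units to go [ 0.22  -0.844  1.514] tool x [ 0.96  -0.279 -0.   ] y [-0.279 -0.96   0.   ] turn units to align x to d -0.002834290082984986
```

View pics/w1.png

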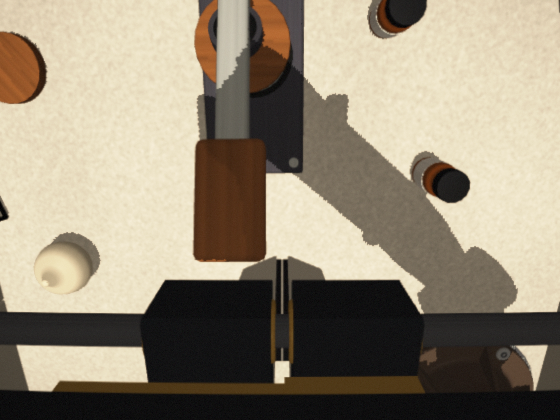

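The wrist view shows the paddle spanning about (194,140)–(265,260), straight ahead and to the left of the shut fingertips at (282,262), as the measurement predicted.

```bash
python3 -m creep '[[0.2,-0.84,0,0,0],[0,0,0.6,0,0],[0,0,0.5,0,0],[0,0,0,0,0],[0,0,0,0,0]]'
python3 -c "
from d import *
w=np.load('pics/w1.npz');print(world(w,230,200),world(w,230,150),world(w,230,252))
show([.477,.195,.27])"
```

```text
clock: 4.53
position: [0.4767, 0.1953, 0.2875]
ee_rot: [-3.11, 0.444, -0.001]
force: [-0.3, 0.3, 0.2]
width: 0.007
gripper_force: 0.0
[0.48425298 0.19054415 0.26220124] [0.51266598 0.18278694 0.24944171] [0.45531492 0.19859357 0.27449404]
t 4.525 pos [0.4767 0.1953 0.2875] F [-0.3  0.3  0.2] w 0.01
units to go [0.009 0.005 0.438] tool x [ 0.96  -0.28   0.001] y [-0.28  -0.96  -0.001] turn units to align x to d -0.017759450914160622
```

```bash
python3 -m creep '[[0,0,0.25,0,0],[0,0,0.25,0,0],[-0.07,0,0.2,0,0],[-0.07,0,0.2,0,0],[-0.07,0,0.2,0,0],[-0.06,0,0.2,0,0],[-0.05,0,0.2,0,0],[-0.04,0,0.2,0,0],[-0.03,0,0.2,0,0],[-0.02,0,0.2,0,0],[0,0,0,0,0]]'
python3 -c "
from d import *
show([.457,.2,.174])"
```

```text
clock: 5.9
position: [0.4603, 0.1999, 0.2021]
ee_rot: [-3.11, 0.443, 0.001]
force: [-2.5, 0.7, 6.0]
width: 0.001
gripper_force: 2.6
t 5.9 pos [0.4603 0.1999 0.2021] F [-2.5  0.7  6. ] w 0.0
units to go [-0.08   0.022  0.703] tool x [ 0.96  -0.279 -0.001] y [-0.279 -0.96   0.   ] turn units to align x to d -0.015968796564774144
```

Contact is good. I'll press on to home.

```bash
python3 -m creep '[[0,0,0.15,0,0],[0,0,0.15,0,0],[0,0,0.15,0,0],[0,0,0.1,0,0],[0,0,0.1,0,0],[0,0,0.05,0,0],[0,0,0,0,0]]'
python3 -c "
from d import *
show([.457,.2,.174])"
```

```text
clock: 6.78
position: [0.4593, 0.2005, 0.1744]
ee_rot: [-3.11, 0.442, 0.003]
force: [-6.0, 0.4, 9.3]
width: 0.01
gripper_force: 4.4
t 6.775 pos [0.4593 0.2005 0.1744] F [-6.   0.4  9.3] w 0.01
units to go [-0.053  0.027  0.011] tool x [ 0.96  -0.279 -0.002] y [-0.279 -0.96   0.   ] turn units to align x to d -0.004919567057203356
```

```bash
python3 -m creep '[[0,0,0.05,0,0],[0,0,0.05,0,0],[0,0,0,0,0]]'; python3 -m creep '[[0,0,0.05,0,0],[0,0,0.05,0,0],[0,0,0,0,0]]'
```

```text
clock: 7.15
position: [0.4594, 0.2005, 0.1717]
ee_rot: [3.11, -0.442, -0.001]
force: [-11.6, -0.3, 25.2]
width: 0.006
gripper_force: 12.4
clock: 7.52
position: [0.4594, 0.2007, 0.1696]
ee_rot: [3.11, -0.442, 0.001]
force: [-20.0, -5.2, 48.5]
width: 0.002
gripper_force: 24.6
```

The force jumps sharply at z≈0.17, so the lid is on its stop. Next I'll let the handle up slowly under the hand.

```bash
python3 -m creep '[[0,0,-0.1,0,0],[0,0,-0.1,0,0],[0,0,-0.15,0,0],[0.01,0,-0.2,0,0],[0.02,0,-0.2,0,0],[0.03,0,-0.2,0,0],[0.04,0,-0.2,0,0],[0.04,0,-0.2,0,0],[0.05,0,-0.2,0,0],[0.06,0,-0.2,0,0],[0.06,0,-0.2,0,0],[0,0,0,0,0]]'
python3 -c "
from d import *
show([.477,.195,.266]);grab('scene','s2')"
```

```text
clock: 9.02
position: [0.4726, 0.196, 0.2451]
ee_rot: [3.11, -0.445, 0.0]
force: [1.7, -1.2, 1.1]
width: 0.003
gripper_force: 1.4
t 9.025 pos [0.4726 0.196  0.2451] F [ 1.7 -1.2  1.1] w 0.0
units to go [ 0.112 -0.007 -0.523] tool x [ 0.96 -0.28  0.  ] y [-0.28 -0.96  0.  ] turn units to align x to d -0.02600400582538896
```

View pics/s2.png

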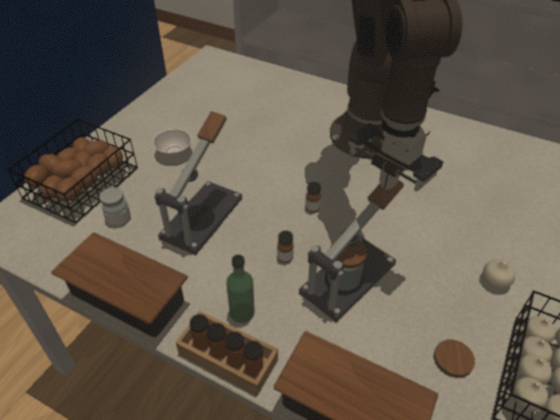

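The hand is still on the paddle at (386,193), and the lid on the jar at (350,250) sits lower than before. I'll finish the release slowly and then back off.

```bash
python3 -m creep '[[0.03,0,-0.12,0,0],[0.03,0,-0.12,0,0],[0.02,0,-0.1,0,0],[0.02,0,-0.1,0,0],[0,0,-0.1,0,0],[0,0,-0.1,0,0],[0,0,-0.1,0,0],[0,0,-0.1,0,0],[0,0,-0.4,0,0],[0,0,-0.8,0,0],[0,0,-0.8,0,0],[0,0,0,0,0]]'
python3 -m creep '[[-1,0,0,0,0],[-0.5,0,0,0,0],[0,0,0,0,0]]'
python3 - <<'E'
from d import *
show([.477,.195,.266])
im=grab('top','t2');s=grab('scene','s3')
for n,i,c,R in(('top',im,(189,258),26),('scene',s,(386,186),26),):
    P=[world(i,u,v) for v in range(c[1]-R,c[1]+R) for u in range(c[0]-R,c[0]+R) if i['z_map'][v,u]>0 and int(i['pixels'][v,u][2])>int(i['pixels'][v,u][0])+35]
    P=np.array([p for p in P if .2<p[2]<.3]).reshape(-1,3);print(n,len(P),P.mean(0) if len(P) else '')
a=np.load('pics/s1.npz')['pixels'][210:310,290:410];b=s['pixels'][210:310,290:410]
cv2.imwrite('pics/c3.png',cv2.resize(np.hstack([a,b]),None,fx=3.3,fy=3.3,interpolation=cv2.INTER_CUBIC))
t=np.load('pics/t1.npz')
for q in((310,300),(220,255),(290,325),(320,250),(210,275)):
    u,v=q[0]/4.5+150,q[1]/4.5+160;print(q,world(t,u,v)[2].round(4),world(im,u,v)[2].round(4))
E
```

```text
clock: 10.58
position: [0.4773, 0.1961, 0.3616]
ee_rot: [-3.107, 0.443, -0.007]
force: [0.8, 0.4, 0.3]
width: 0.006
gripper_force: 0.0
clock: 10.95
position: [0.4178, 0.2123, 0.3586]
ee_rot: [3.11, -0.441, 0.001]
force: [0.3, -0.3, 0.8]
width: 0.005
gripper_force: 0.0
t 10.95 pos [0.4178 0.2123 0.3586] F [ 0.3 -0.3  0.8] w 0.01
units to go [1.541 0.004 2.317] tool x [ 0.961 -0.278  0.001] y [-0.278 -0.961  0.   ] turn units to align x to d 0.006984990351652808
top 71 [0.49590228 0.18038992 0.25539217]
scene 32 [0.51277368 0.17162662 0.2464706 ]
(310, 300) 0.1407 0.1304
(220, 255) 0.1358 0.1245
(290, 325) 0.1397 0.1294
(320, 250) 0.1372 0.1267
(210, 275) 0.1398 0.1251
```

View pics/c3.png

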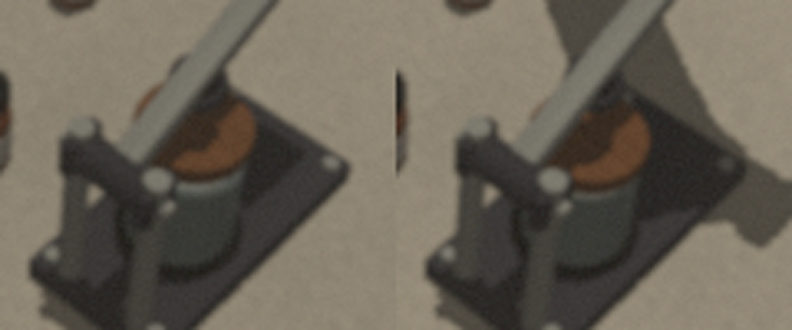

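The before/after crop shows the lid seated on the jar with the white plug hidden. Depth puts it about 11 mm lower, and the arm is back at its rest slope.

```bash
python3 -c "
from cell import sign_off
print(sign_off())"
```

```text
the job is handed in; nothing more can be done
None
```

I pressed the lid home: it sits about 11 mm lower by the camera depth, and the press reached a hard stop. I then let the handle up slowly under the hand to the top, never touched the empty press, and handed the job in at about 11 s.

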